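Sort the toiletries on the vanity top

ROBOT

A 6-joint arm with a two-finger parallel gripper is mounted at the origin on the work surface. World frame = base frame: x ahead of the robot, y to its left, z up, the work surface at z = 0. Lengths are in m, angles in rad, forces in N, time in s.
With the tool pointing down it reaches from about 0.375 to 0.825 m from the base axis. Payload 5.5 kg.
Tool frame: the origin (TCP) lies at the very end of the fingers, on their centre line; the grasp point (between the pads) lies 19 mm behind it; z points along the fingers, y is the line along which they close (so a half turn about z gives the same grasp; the last joint's range is limited). The gripper opens to 85 mm and grips with 20 to 120 N. Pads are 22 mm wide; open, the fingers measure 114 mm over their backs; the gripper's body (76 mm by 85 mm) begins 54 mm behind the grasp point. The pads swing forward as they close: fully open they stand 13 mm farther back than shut.
Start: joints at [1.15, 0.314, -0.047, 1.21, 0, 1.571], TCP at [0.245, 0.548, 0.231] pointing down, gripper open.
Joint ranges: [-2.67, 2.67], [-0.69, 1.73], [-1.03, 1.25], [-2.08, 2.16], [-1.42, 1.45], [-3.14, 3.14]. Speed limits (rad/s): [2.39, 2.39, 3.01, 3.14, 3.14, 3.14].

INTERFACE

Orientations are given as a unit quaternion [w, x, y, z].
In Python, from workcell import r gives the robot as it stands.
- The arm moves only by the shell command python3 -m handwheel 'ROWS'. ROWS is JSON, a list of rows, each a list of 3 entries, a list of its own where there are three numbers: the shift along the tool's x, y, z in m, then the turn, a rotation vector about the tool's x, y, z in rad, then the closure in counts, from 0 (fully open) to 255 (shut). In form: [[[tx, ty, tz], [ax, ay, az], claw], ...]. A call has 1 to 10 rows; each row is the pose to reach, as a shift and turn from the pose commanded when the call began, along the tool's axes at that moment; what a row does not reach only later rows make up. A row lasts 1/8 s, in which the tool goes at most 62.5 mm and 10.7 degrees, less where a joint would pass 70% of its speed; a pose out of reach is approached as far as the arm can. A call with a gripper value outside its range is refused whole. The fingers move at their own pace and stop on an object; the grip force is fixed at half the most. Time passes only in rows, so rows that repeat a pose let the fingers close. It gives the time, the measured TCP pose, the force, the opening and the grip force at its end, in the units of the state.
- r.read_state(): the state, without advancing time (a new reading comes with each control period).
- r.read_camera(name): name is "scene" or "top" or "wrist"; returns a dict with "pixels" (480x640x3 uint8, red, green, blue), "camera_matrix" (3x3 intrinsics, pixels), "view" (4x4, takes a point from world to camera coordinates); the wrist camera has in their place "tool_from_camera" (4x4, takes a point from camera to tool coordinates, whose origin is the TCP and whose axes are the flange's). Camera axes: x right, y up, looking along -z (the intrinsics and any distortion apply to the point x, -y, -z); pixel columns grow to the right and rows downward; lengths in m; the calibration is good to about 2 mm. A picture is of the moment at which its call begins: read the wrist's pose just before it. There is no depth.
- r.job_done(): hands the job in; it is judged then, once.
The state is a dict: "time": time; "joints": joint angles; "qvel": joint speeds; "effort": joint torques, N m; "position": TCP position; "eef_rot": TCP orientation; "ft_force": force on the tool from outside, world axes, zero at the start; "torque": the same for the moment, N m; "opening": finger opening in m; "gripper_force": force on a finger pad.
Only numpy, scipy, OpenCV 4.12 (cv2) and the standard library are available. Lean on these libraries where they do the work, as an engineer would, in place of code of your own. Each camera call takes 0.05 s, during which the arm holds its last target. There are 200 camera calls.

TASK

Tidy up the toiletries lying about on the vanity top: put the bar of soap in the ribbed soap dish, stand the two amber cream jars upright side by side in the round tray, and lay the razor and the nail clippers in the oblong tray, everything flat on the floor of its own dish or tray inside the rim, nothing on top of anything else. The jars are glass, so set them down rather than dropping them, and leave the tumbler and the perfume bottle standing where they are.

Things in the scene. Friction and masses are not known exactly. Their poses are not given: they have to be found in the camera images.
- soap: Bar of cream-coloured soap, a rounded block 85 (x) x 55 (y) x 30 mm high, lying flat on the counter, 70 to 140 g. Origin: centre of its underside; z up. Grip it across the 55 mm width.
- big_jar: The larger of two round amber glass cream jars with black screw lid: lid 60 mm in diameter (glass 58), 45 mm high over all, the upper 15 mm being the lid; standing upright, about 0.16 kg. Origin: centre of its underside; z up.
- small_jar: The smaller of two round amber glass cream jars with black screw lid: lid 42 mm in diameter (glass 40), 38 mm high over all, the upper 14 mm being the lid; standing upright, about 0.07 kg. Origin: centre of its underside; z up.
- razor: Metal safety razor lying on its side, T-shaped, 100 mm long: a round knurled handle 11 mm thick along x (from x = -50 to +42 mm, its end at -x thickened to 14 mm) and a head plate at +x (x = 42 to 50 mm) 42 mm wide (along y) and 24 mm high. Origin: on the handle's axis, midway along the razor, 9.7 mm above what it lies on (the handle rises 3 degrees to the head). Grip it across the handle (along y) at the origin, low down with the fingertips.
- clippers: Steel nail clippers, closed, lying flat: 80 mm long (x, jaws at +x), 14 mm wide (y), 13 mm high. Origin: its centre, 6.5 mm above what it lies on. Grip it across y with the fingertips.
- soap_dish: White oblong ceramic soap dish, fixed to the counter, outside 136 (x) x 100 (y) mm, rim 18 mm high, walls 6 mm thick (inside 124 x 88 mm). Five ribs across its floor along y, their tops 8 mm above the counter: the soap rests on these, its long side along the dish's long side x. Origin: centre of its underside, on the counter; z up. It is the only one with ribs and the smallest of the three.
- round_tray: White round ceramic tray, fixed to the counter, 200 mm in diameter outside at the rim, rim 18 mm high, flat floor 4 mm above the counter and 92 mm in radius inside. Both jars stand in it side by side, so each must go to its own side of the middle. Origin: centre of its underside, on the counter; z up.
- long_tray: White rectangular ceramic tray, fixed to the counter, outside 200 (x) x 134 (y) mm, rim 18 mm high, walls 5 mm thick (inside 190 x 124 mm), flat floor 4 mm above the counter, no ribs. Razor and clippers both lie in it beside each other. Origin: centre of its underside, on the counter; z up.
- tumbler: Bystander: a blue ceramic tumbler standing free among the things, 62 mm in diameter, 85 mm high. To be left alone. Origin: centre of its underside; z up.
- perfume: Bystander: a flat perfume bottle standing free among the things, 30 (x) x 50 (y) mm, 80 mm high with its round dark cap. To be left alone. Origin: centre of its underside; z up.

How it is judged:
By the outcome, as a careful person would: the job done as asked, in the order asked, and still so for the second after the job is handed in, with the robot touching nothing.
It also fails if it takes over 117 s, if anything falls off the work surface, if the arm or the gripper's body presses on something with over 40 N, if the wrist force passes 120 N, or if a joint passes its speed limit or range.

## Working session

There is one attempt and no reset: what is moved stays moved. The work goes in short steps, Python scripts to look and compute and a shell command to move; the robot and the scene stay as the last step left them, time stands still between calls to the robot, and variables do not carry over. Pictures are saved under pics/ and viewed, at most 14 in all, crops included, and the job is handed in when it is done.

```bash
mkdir -p pics; ls; python3 - <<'E'
from workcell import r
import cv2,numpy as np
s=r.read_state();print({k:np.round(v,3).tolist() for k,v in s.items()})
for n in("top","scene"):
    c=r.read_camera(n);cv2.imwrite(f"pics/{n}0.png",c["pixels"][:,:,::-1]);print(n,np.round(c["camera_matrix"],1).tolist(),np.round(c["view"],4).tolist(),[k for k in c])
E
```

```text
pics
{'time': 0.0, 'joints': [1.15, 0.314, -0.048, 1.21, 0.0, 1.571], 'qvel': [0.001, -0.0, -0.001, 0.0, 0.001, 0.003], 'effort': [-0.0, -53.959, 33.975, 0.019, 0.0, -0.0], 'position': [0.245, 0.547, 0.23], 'eef_rot': [-0.0, 0.209, 0.978, -0.001], 'ft_force': [0.062, 0.557, 0.434], 'torque': [0.05, -0.046, -0.01], 'gripper_force': 0.0, 'opening': 0.085}
top [[462.4, 0.0, 317.2], [0.0, 462.4, 248.9], [0.0, 0.0, 1.0]] [[0.1711, -0.9852, 0.0067, -0.0805], [0.9647, 0.1689, 0.2022, -0.5102], [-0.2004, -0.0281, 0.9793, -0.8371], [0.0, 0.0, 0.0, 1.0]] ['pixels', 'camera_matrix', 'view']
scene [[551.9, 0.0, 322.6], [0.0, 551.9, 232.9], [0.0, 0.0, 1.0]] [[0.8128, 0.5825, 0.0002, -0.4149], [-0.497, 0.6933, 0.5219, 0.2064], [0.3039, -0.4244, 0.853, -1.5329], [0.0, 0.0, 0.0, 1.0]] ['pixels', 'camera_matrix', 'view']
```

View pics/top0.png

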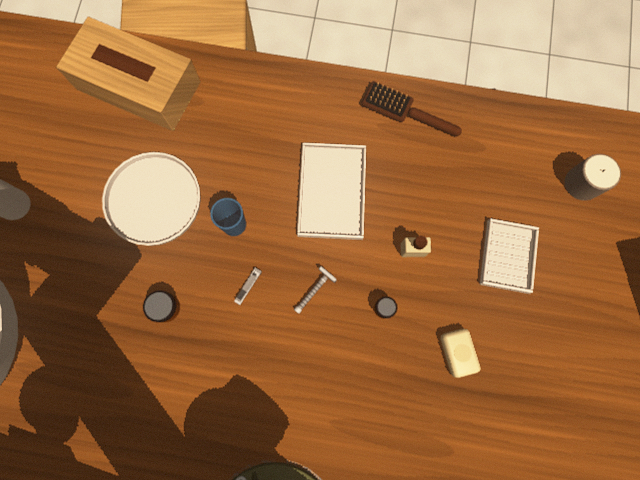

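View pics/scene0.png

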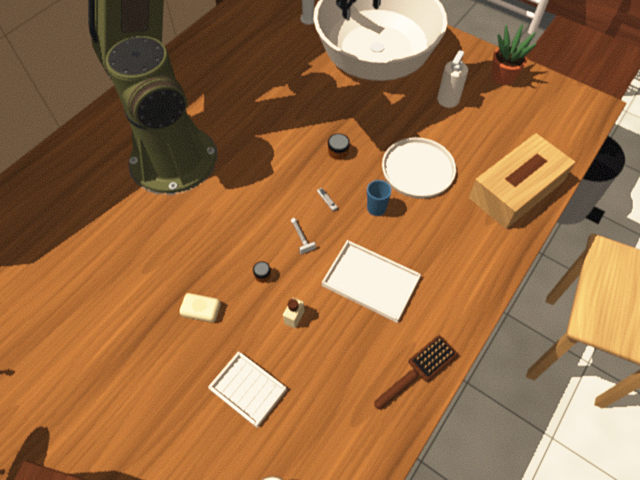

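The top picture has +x up and +y left. In it I see: round tray (151,198), long tray (332,190), soap dish (509,256), soap (460,353), big jar (159,306), small jar (386,307), razor (314,290), clippers (247,286), tumbler (228,215) and perfume (416,245). The scene picture shows the same layout.

```bash
cat > h.py <<'E'
import cv2,numpy as np
from scipy.spatial.transform import Rotation as R
def cast(uv,K,V,z):
    "pixels -> world points on plane z"
    uv=np.atleast_2d(uv).astype(float)
    d=np.c_[(uv[:,0]-K[0,2])/K[0,0],-(uv[:,1]-K[1,2])/K[1,1],-np.ones(len(uv))]@V[:3,:3]
    c=-V[:3,:3].T@V[:3,3]
    return c+d*((z-c[2])/d[:,2])[:,None]
def comp(mask,seed,rad=8):
    n,l,st,_=cv2.connectedComponentsWithStats(mask.astype(np.uint8))
    w=l[seed[1]-rad:seed[1]+rad+1,seed[0]-rad:seed[0]+rad+1]
    w=w[w>0]
    return (l==np.bincount(w).argmax()).astype(np.uint8) if len(w) else None
E
python3 - <<'E'
from h import *
from workcell import r
seeds=dict(top=dict(round=(151,198,.018),long=(332,190,.018),dish=(509,256,.018),soap=(460,353,.028),big=(159,306,.045),small=(386,307,.038),razor=(314,290,.01),clip=(247,286,.012),perf=(416,248,.06),tumb=(228,215,.085)),
scene=dict(round=(419,168,.018),long=(371,281,.018),dish=(248,389,.018),soap=(200,308,.028),big=(339,144,.045),small=(262,269,.038),razor=(302,236,.01),clip=(328,200,.012),perf=(293,315,.06),tumb=(379,190,.085)))
for n in seeds:
    c=r.read_camera(n);im=c["pixels"];K,V=c["camera_matrix"],c["view"]
    print(n,-V[:3,:3].T@V[:3,3])
    hsv=cv2.cvtColor(im,cv2.COLOR_RGB2HSV)
    for k,(u,v,z) in seeds[n].items():
        H,S,B=[hsv[...,i].astype(int) for i in range(3)]
        m=(S<110)
        if k=='soap': m=(B>170)&(H>18)
        if k=='tumb': m=(H>90)&(H<130)&(S>80)
        m=comp(m,(u,v))
        if m is None: print(k,'none',hsv[v,u]);continue
        cs,_=cv2.findContours(m,cv2.RETR_EXTERNAL,cv2.CHAIN_APPROX_NONE)
        p=cast(max(cs,key=len)[:,0],K,V,z)[:,:2]
        (x,y),(w,h),a=cv2.minAreaRect((p*1000).astype(np.float32))
        if w<h: w,h,a=h,w,a+90
        (cx,cy),rr=cv2.minEnclosingCircle((p*1000).astype(np.float32))
        print(k,f"px {m.sum()} rect ({x:.0f},{y:.0f}) {w:.0f}x{h:.0f} long-axis {((a+90)%180)-90:.1f}deg circ ({cx:.0f},{cy:.0f}) r{rr:.0f}")
E
```

```text
top [ 0.33820816 -0.01664811  0.9235594 ]
round px 7242 rect (571,363) 199x197 long-axis 12.8deg circ (571,361) r101
long px 6196 rect (651,1) 204x135 long-axis 7.1deg circ (652,0) r120
dish px 3574 rect (578,-371) 139x106 long-axis -1.0deg circ (578,-372) r85
soap px 1097 rect (370,-295) 81x51 long-axis 23.3deg circ (370,-294) r44
big px 684 rect (357,285) 55x54 long-axis -80.1deg circ (358,286) r29
small px 300 rect (432,-140) 36x34 long-axis 8.4deg circ (431,-140) r19
razor px 354 rect (442,7) 101x42 long-axis -35.2deg circ (440,4) r52
clip px 324 rect (428,133) 79x17 long-axis -21.0deg circ (428,134) r40
perf px 183 rect (555,-180) 48x29 long-axis -80.1deg circ (556,-180) r26
tumb px 1 rect (548,180) 0x0 long-axis 0.0deg circ (548,180) r0
scene [ 0.90561223 -0.55187778  1.19988746]
round px 3707 rect (550,323) 290x207 long-axis 58.4deg circ (567,309) r155
long px 4521 rect (653,-2) 203x142 long-axis 7.2deg circ (653,-3) r122
dish px 3160 rect (580,-374) 142x103 long-axis -1.1deg circ (580,-374) r85
soap px 769 rect (372,-297) 82x57 long-axis 24.4deg circ (372,-296) r46
big px 300 rect (361,281) 64x55 long-axis -54.4deg circ (361,282) r33
small px 204 rect (432,-141) 40x38 long-axis -54.4deg circ (433,-139) r22
razor px 275 rect (444,10) 107x43 long-axis -39.4deg circ (439,4) r54
clip px 175 rect (431,131) 82x19 long-axis -21.4deg circ (431,131) r41
perf px 296 rect (567,-190) 62x39 long-axis -81.8deg circ (572,-189) r32
tumb px 632 rect (557,165) 102x55 long-axis -69.3deg circ (560,166) r51
```

```bash
cat >> h.py <<'E'
def go(x,y,z,phi,s=None):
    "shift/turn in tool axes from the measured pose to tool-down at world x,y,z (mm), tool y at phi deg (mod 180)"
    if s is None:
        from workcell import r; s=r.read_state()
    q=s["eef_rot"];C=R.from_quat([q[1],q[2],q[3],q[0]]);p=s["position"]
    best=None
    for a in (phi,phi+180):
        a=np.radians(a);Y=np.array([np.cos(a),np.sin(a),0]);Z=np.array([0,0,-1.])
        rv=(C.inv()*R.from_matrix(np.c_[np.cross(Y,Z),Y,Z])).as_rotvec()
        j6=s["joints"][5]+rv[2]
        if best is None or np.linalg.norm(rv)<np.linalg.norm(best):best=rv
    t=C.inv().apply(np.array([x,y,z])/1000-p)
    print(f"to {x},{y},{z},{phi}: shift {np.round(t,4).tolist()} turn {np.round(best,3).tolist()} q6 {s['joints'][5]:.2f}")
def st():
    from workcell import r; s=r.read_state()
    print({k:np.round(s[k],3).tolist() for k in("time","joints","position","eef_rot","ft_force","opening","gripper_force")})
E
python3 - <<'E'
from h import *
from workcell import r
go(480,120,200,-66);go(480,120,200,66)
for n,sd,z in(("top",(314,290),.01),("scene",(302,236),.01)):
    c=r.read_camera(n);hsv=cv2.cvtColor(c["pixels"],cv2.COLOR_RGB2HSV)
    m=comp(hsv[...,1]<110,sd);ys,xs=np.nonzero(m)
    p=cast(np.c_[xs,ys],c["camera_matrix"],c["view"],z)[:,:2]*1000
    d=np.array([np.cos(np.radians(-37)),np.sin(np.radians(-37))]);t=p@d;t=t-t.min()
    h=p[t<75];vx,vy,x0,y0=cv2.fitLine(h.astype(np.float32),cv2.DIST_HUBER,0,.01,.01).ravel()
    a=np.degrees(np.arctan2(vy,vx));d=np.array([vx,vy])*(1 if vx>0 else -1);s=(p-[x0,y0])@d
    print(n,a,"length",np.ptp(s),"mid",[x0,y0]+d*(s.max()+s.min())/2, "tail",[x0,y0]+d*s.min(),"head",[x0,y0]+d*s.max())
E
```

```text
to 480,120,200,-66: shift [-0.3891, -0.294, 0.0311] turn [-0.001, -0.0, -0.84] q6 1.57
to 480,120,200,66: shift [-0.3891, -0.294, 0.0311] turn [-0.001, 0.0, -0.002] q6 1.57
top -30.124445 length 101.16198057068794 mid [438.76032923   3.94210189] tail [395.01094077  29.32767975] head [482.50971768 -21.44347597]
scene -30.097643 length 106.8785673737411 mid [438.45251237   4.94889002] tail [392.21833571  31.7473631 ] head [484.68668903 -21.84958307]
```

```bash
python3 - <<'E'
s=open('h.py').read()
i=s.index("    best=None");j=s.index("    t=C.inv().apply(np.array([x,y")
s=s[:i]+'''    q1=np.degrees(np.arctan2(y,x));a=np.radians((phi-q1+90)%180-90+q1)  # branch with tool y near radial: keeps q6 in range
    Y=np.array([np.cos(a),np.sin(a),0]);Z=np.array([0,0,-1.])
    best=(C.inv()*R.from_matrix(np.c_[np.cross(Y,Z),Y,Z])).as_rotvec()
'''+s[j:]
open('h.py','w').write(s)
E
python3 -c "
from h import *
go(480,120,200,0)"
```

```text
to 480,120,200,0: shift [-0.3891, -0.2942, 0.0312] turn [-0.001, 0.0, 1.15] q6 1.57
```

```bash
python3 -m handwheel '[[[-0.389,-0.294,0.031],[0,0,1.15],0],[[-0.389,-0.294,0.031],[0,0,1.15],0],[[-0.389,-0.294,0.031],[0,0,1.15],0],[[-0.389,-0.294,0.031],[0,0,1.15],0],[[-0.389,-0.294,0.031],[0,0,1.15],0],[[-0.389,-0.294,0.031],[0,0,1.15],0],[[-0.389,-0.294,0.031],[0,0,1.15],0],[[-0.389,-0.294,0.031],[0,0,1.15],0],[[-0.389,-0.294,0.031],[0,0,1.15],0]]'; python3 -c "
from h import *
st();go(371,-296,120,-66);go(371,-296,8,-66)"
```

```text
time: 1.42
position: [0.4812, 0.1175, 0.2001]
eef_rot: [0.0, 0.709, 0.705, -0.0]
ft_force: [-1.4, 0.2, 0.2]
opening: 0.0852
gripper_force: 0.0
{'time': 1.425, 'joints': [0.24, 0.134, -0.347, 1.09, -0.001, 1.816], 'position': [0.481, 0.118, 0.2], 'eef_rot': [0.0, 0.709, 0.705, -0.0], 'ft_force': [-1.388, 0.165, 0.223], 'opening': 0.085, 'gripper_force': 0.0}
to 371,-296,120,-66: shift [-0.4141, -0.1079, 0.0803] turn [0.0, 0.0, 1.146] q6 1.82
to 371,-296,8,-66: shift [-0.414, -0.108, 0.1923] turn [0.0, 0.0, 1.146] q6 1.82
```

```bash
python3 -m handwheel '[[[-0.414,-0.108,0.08],[0,0,1.146],0],[[-0.414,-0.108,0.08],[0,0,1.146],0],[[-0.414,-0.108,0.08],[0,0,1.146],0],[[-0.414,-0.108,0.08],[0,0,1.146],0],[[-0.414,-0.108,0.08],[0,0,1.146],0],[[-0.414,-0.108,0.08],[0,0,1.146],0],[[-0.414,-0.108,0.08],[0,0,1.146],0],[[-0.414,-0.108,0.08],[0,0,1.146],0],[[-0.414,-0.108,0.08],[0,0,1.146],0]]'; python3 - <<'E'
from h import *
st();go(371,-296,8,-66)
from workcell import r
c=r.read_camera("wrist");cv2.imwrite("pics/w1.png",c["pixels"][:,:,::-1]);print(np.round(c["camera_matrix"],1).tolist(),np.round(c["tool_from_camera"],3).tolist())
E
```

```text
time: 2.55
position: [0.3722, -0.2926, 0.1203]
eef_rot: [-0.001, 0.977, 0.211, 0.0]
ft_force: [-0.5, -0.5, -0.2]
opening: 0.0855
gripper_force: 0.0
{'time': 2.55, 'joints': [-0.667, 0.157, -0.514, 0.901, 0.001, 2.05], 'position': [0.372, -0.293, 0.12], 'eef_rot': [-0.001, 0.977, 0.211, 0.0], 'ft_force': [-0.454, -0.467, -0.211], 'opening': 0.086, 'gripper_force': 0.0}
to 371,-296,8,-66: shift [-0.0025, 0.0028, 0.1123] turn [-0.001, -0.0, 0.006] q6 2.05
[[330.6, 0.0, 316.8], [0.0, 330.6, 241.1], [0.0, 0.0, 1.0]] [[-0.001, 0.951, 0.31, 0.079], [1.0, 0.001, -0.001, 0.0], [-0.001, 0.31, -0.951, -0.143], [0.0, 0.0, 0.0, 1.0]]
```

View pics/w1.png

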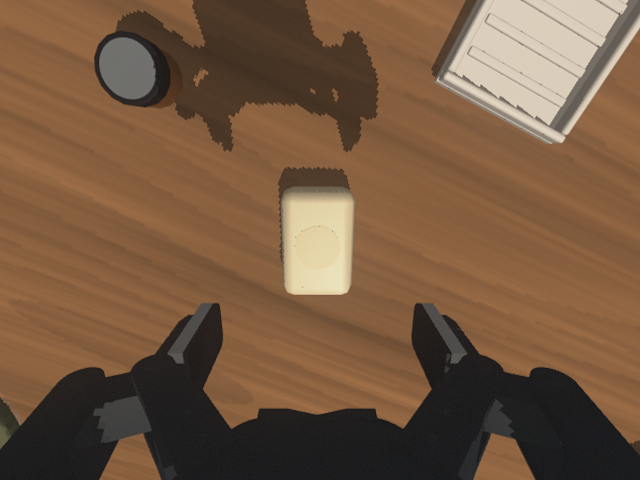

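The wrist view shows the soap square between the fingers, centred at (318,240).

```bash
python3 -m handwheel '[[[-0.001,0,0.05],[0,0,0],0],[[-0.001,0,0.09],[0,0,0],0],[[-0.001,0,0.113],[0,0,0],0],[[-0.001,0,0.113],[0,0,0],0],[[-0.001,0,0.113],[0,0,0],255],[[-0.001,0,0.113],[0,0,0],255],[[-0.001,0,0.113],[0,0,0],255],[[-0.001,0,0.113],[0,0,0],255],[[-0.001,0,0.113],[0,0,0],255],[[-0.001,0,0.113],[0,0,0],255]]'; python3 -c "
from h import *
st();go(578,-372,120,-91)"
```

```text
time: 3.85
position: [0.3725, -0.2944, 0.009]
eef_rot: [0.001, 0.977, 0.211, 0.001]
ft_force: [-0.6, 2.1, 6.1]
opening: 0.0537
gripper_force: 63.5
{'time': 3.85, 'joints': [-0.67, 0.294, -0.642, 0.632, 0.001, 2.047], 'position': [0.373, -0.294, 0.009], 'eef_rot': [0.001, 0.977, 0.211, 0.001], 'ft_force': [-0.615, 2.111, 6.061], 'opening': 0.054, 'gripper_force': 63.458}
to 578,-372,120,-91: shift [0.1554, 0.1556, -0.1103] turn [0.001, -0.003, 0.443] q6 2.05
```

```bash
python3 -m handwheel '[[[0,0,-0.05],[0,0,0],255],[[0,0,-0.1],[0,0,0],255],[[0.155,0.156,-0.11],[0,0,0.443],255],[[0.155,0.156,-0.11],[0,0,0.443],255],[[0.155,0.156,-0.11],[0,0,0.443],255],[[0.155,0.156,-0.11],[0,0,0.443],255],[[0.155,0.156,-0.11],[0,0,0.443],255],[[0.155,0.156,-0.11],[0,0,0.443],255],[[0.155,0.156,-0.11],[0,0,0.443],255]]'; python3 - <<'E'
from h import *
st();go(578,-372,17.5,-91)
from workcell import r
c=r.read_camera("wrist");cv2.imwrite("pics/w2.png",c["pixels"][:,:,::-1])
E
```

```text
time: 4.97
position: [0.5755, -0.3719, 0.1177]
eef_rot: [-0.0, 1.0, -0.009, -0.0]
ft_force: [0.0, 1.2, -0.7]
opening: 0.0535
gripper_force: 64.0
{'time': 4.975, 'joints': [-0.574, 0.532, 0.016, 1.055, -0.0, 2.587], 'position': [0.576, -0.372, 0.118], 'eef_rot': [-0.0, 1.0, -0.009, -0.0], 'ft_force': [0.01, 1.234, -0.7], 'opening': 0.053, 'gripper_force': 63.981}
to 578,-372,17.5,-91: shift [0.0025, 0.0001, 0.1002] turn [-0.0, 0.0, -0.001] q6 2.59
```

View pics/w2.png

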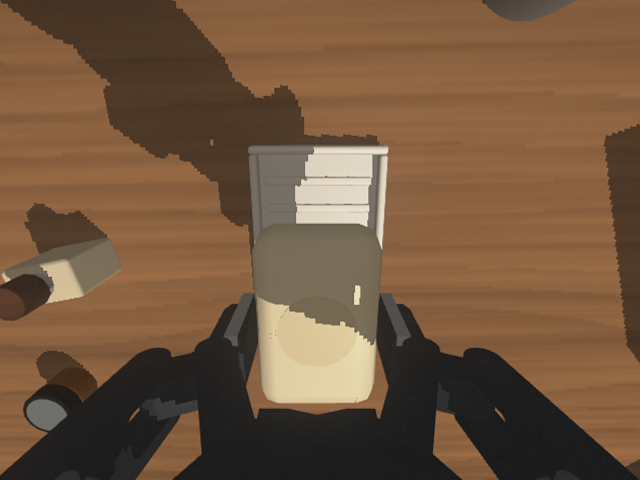

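The soap is aligned over the dish and centred between its side walls (columns 250–388).

```bash
python3 -m handwheel '[[[0.0015,0,0.05],[0,0,0],255],[[0.0015,0,0.085],[0,0,0],255],[[0.0015,0,0.096],[0,0,0],255],[[0.0015,0,0.1],[0,0,0],255],[[0.0015,0,0.1],[0,0,0],255],[[0.0015,0,0.1],[0,0,0],65],[[0.0015,0,0.1],[0,0,0],65],[[0.0015,0,0.07],[0,0,0],0],[[0.0015,0,0.02],[0,0,0],0],[[0.0015,0,-0.03],[0,0,0],0]]'; python3 - <<'E'
from h import *
st();go(458,0,170,-35);go(357.5,285,130,10)
E
```

```text
time: 6.28
position: [0.5781, -0.3722, 0.149]
eef_rot: [0.0, 1.0, -0.009, 0.0]
ft_force: [0.6, -0.2, 1.2]
opening: 0.0853
gripper_force: 0.0
{'time': 6.275, 'joints': [-0.572, 0.517, 0.066, 1.119, -0.0, 2.588], 'position': [0.578, -0.372, 0.149], 'eef_rot': [0.0, 1.0, -0.009, 0.0], 'ft_force': [0.6, -0.191, 1.197], 'opening': 0.085, 'gripper_force': 0.0}
to 458,0,170,-35: shift [-0.1268, -0.37, -0.021] turn [0.0, -0.0, -0.978] q6 2.59
to 357.5,285,130,10: shift [-0.2325, -0.6531, 0.0189] turn [0.0, -0.0, -1.763] q6 2.59
```

```bash
python3 -m handwheel '[[[-0.127,-0.37,-0.021],[0,0,-0.98],0],[[-0.127,-0.37,-0.021],[0,0,-0.98],0],[[-0.127,-0.37,-0.021],[0,0,-0.98],0],[[-0.127,-0.37,-0.021],[0,0,-0.98],0],[[-0.127,-0.37,-0.021],[0,0,-0.98],0],[[-0.127,-0.37,-0.021],[0,0,-0.98],0],[[-0.127,-0.37,-0.021],[0,0,-0.98],0],[[-0.127,-0.37,-0.021],[0,0,-0.98],0]]'; python3 - <<'E'
from h import *
st();go(357.5,285,120,10)
from workcell import r
c=r.read_camera("scene");cv2.imwrite("pics/s3.png",cv2.resize(c["pixels"][260:460,140:360,::-1],None,fx=2,fy=2))
E
```

```text
time: 7.28
position: [0.4583, 0.0006, 0.169]
eef_rot: [0.001, 0.886, 0.463, 0.001]
ft_force: [1.0, -0.9, 0.6]
opening: 0.0854
gripper_force: 0.0
{'time': 7.275, 'joints': [0.002, 0.084, -0.477, 1.008, -0.0, 2.179], 'position': [0.458, 0.001, 0.169], 'eef_rot': [0.001, 0.886, 0.463, 0.001], 'ft_force': [0.951, -0.921, 0.567], 'opening': 0.085, 'gripper_force': 0.0}
to 357.5,285,120,10: shift [0.1761, -0.2451, 0.0487] turn [0.002, 0.0, -0.782] q6 2.18
```

View pics/s3.png

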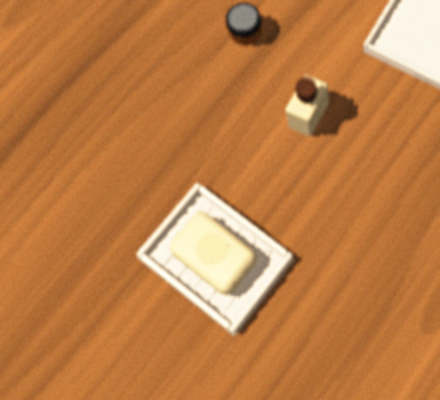

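The soap lies flat and square inside its dish, at crop (212,250). The perfume bottle is still standing. Next is the big jar.

```bash
python3 -m handwheel '[[[0.176,-0.245,0.049],[0,0,-0.78],0],[[0.176,-0.245,0.049],[0,0,-0.78],0],[[0.176,-0.245,0.049],[0,0,-0.78],0],[[0.176,-0.245,0.049],[0,0,-0.78],0],[[0.176,-0.245,0.049],[0,0,-0.78],0],[[0.176,-0.245,0.049],[0,0,-0.78],0],[[0.176,-0.245,0.049],[0,0,-0.78],0]]'; python3 - <<'E'
from h import *
st();go(357.5,285,20,10)
from workcell import r
s=r.read_state();c=r.read_camera("wrist");im=c["pixels"];cv2.imwrite("pics/w4.png",im[:,:,::-1])
# lid top (grey disc): world pose of camera from the tool pose
q=s["eef_rot"];T=np.eye(4);T[:3,:3]=R.from_quat([q[1],q[2],q[3],q[0]]).as_matrix();T[:3,3]=s["position"]
V=np.linalg.inv(T@c["tool_from_camera"]);p=V@[.3575,.285,.045,1]
K=c["camera_matrix"];print("expect lid px",K[0,2]+K[0,0]*p[0]/-p[2],K[1,2]-K[1,1]*p[1]/-p[2])
E
```

```text
time: 8.2
position: [0.3586, 0.2836, 0.1191]
eef_rot: [0.0, 0.645, 0.764, -0.0]
ft_force: [-0.1, 0.6, 0.4]
opening: 0.0853
gripper_force: 0.0
{'time': 8.2, 'joints': [0.67, 0.128, -0.551, 0.892, -0.001, 2.071], 'position': [0.359, 0.284, 0.119], 'eef_rot': [0.0, 0.645, 0.764, -0.0], 'ft_force': [-0.073, 0.609, 0.407], 'opening': 0.085, 'gripper_force': 0.0}
to 357.5,285,20,10: shift [0.0017, -0.0008, 0.0991] turn [-0.0, 0.001, -0.005] q6 2.07
expect lid px 316.07782681871333 250.27898012802962
```

View pics/w4.png

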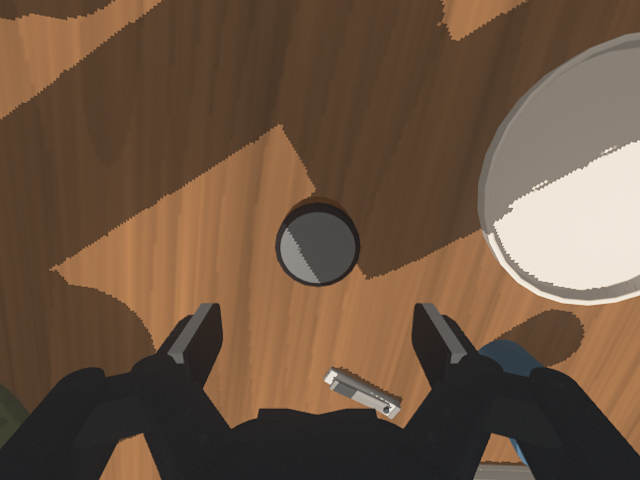

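The big jar's lid is at (318,246), against (316,250) expected, so the position is confirmed.

```bash
python3 -m handwheel '[[[0.001,0,0.05],[0,0,0],0],[[0.001,0,0.085],[0,0,0],0],[[0.001,0,0.099],[0,0,0],0],[[0.001,0,0.099],[0,0,0],0],[[0.001,0,0.099],[0,0,0],255],[[0.001,0,0.099],[0,0,0],255],[[0.001,0,0.099],[0,0,0],255],[[0.001,0,0.099],[0,0,0],255],[[0.001,0,0.099],[0,0,0],255],[[0.001,0,0.099],[0,0,0],255]]'; python3 - <<'E'
from h import *
st();go(570,407,120,30);go(571,404,120,35)
E
```

```text
time: 9.5
position: [0.3587, 0.2861, 0.0222]
eef_rot: [0.001, 0.644, 0.765, 0.001]
ft_force: [-1.3, -2.7, 8.9]
opening: 0.0581
gripper_force: 62.9
{'time': 9.5, 'joints': [0.674, 0.249, -0.666, 0.653, -0.001, 2.074], 'position': [0.359, 0.286, 0.022], 'eef_rot': [0.001, 0.644, 0.765, 0.001], 'ft_force': [-1.288, -2.739, 8.898], 'opening': 0.058, 'gripper_force': 62.85}
to 570,407,120,30: shift [0.0833, 0.229, -0.0971] turn [0.003, -0.0, -0.353] q6 2.07
to 571,404,120,35: shift [0.0801, 0.2295, -0.0971] turn [0.003, -0.0, -0.44] q6 2.07
```

```bash
python3 -m handwheel '[[[0,0,-0.04],[0,0,0],255],[[0,0,-0.09],[0,0,0],255],[[0.08,0.2295,-0.097],[0,0,-0.44],255],[[0.08,0.2295,-0.097],[0,0,-0.44],255],[[0.08,0.2295,-0.097],[0,0,-0.44],255],[[0.08,0.2295,-0.097],[0,0,-0.44],255],[[0.08,0.2295,-0.097],[0,0,-0.44],255],[[0.08,0.2295,-0.097],[0,0,-0.44],255],[[0.08,0.2295,-0.097],[0,0,-0.44],255]]'; python3 - <<'E'
from h import *
st();go(571,404,26.2,35)
E
```

```text
time: 10.62
position: [0.5689, 0.4028, 0.1179]
eef_rot: [-0.0, 0.462, 0.887, -0.0]
ft_force: [0.1, 0.6, -1.2]
opening: 0.0577
gripper_force: 65.5
{'time': 10.625, 'joints': [0.616, 0.554, 0.052, 1.07, 0.0, 1.576], 'position': [0.569, 0.403, 0.118], 'eef_rot': [-0.0, 0.462, 0.887, -0.0], 'ft_force': [0.073, 0.603, -1.167], 'opening': 0.058, 'gripper_force': 65.472}
to 571,404,26.2,35: shift [-0.0003, 0.0025, 0.0917] turn [-0.0, -0.0, 0.0] q6 1.58
```

```bash
python3 -m handwheel '[[[0,0.002,0.04],[0,0,0],255],[[0,0.002,0.07],[0,0,0],255],[[0,0.002,0.082],[0,0,0],255],[[0,0.002,0.087],[0,0,0],255],[[0,0.002,0.089],[0,0,0],255],[[0,0.002,0.089],[0,0,0],255]]'; python3 - <<'E'
from h import *
st();go(571,404,26.2,35)
E
```

```text
time: 11.38
position: [0.5723, 0.4049, 0.0295]
eef_rot: [0.0, 0.462, 0.887, 0.001]
ft_force: [-0.1, -0.6, -1.8]
opening: 0.0578
gripper_force: 65.5
{'time': 11.375, 'joints': [0.616, 0.628, -0.036, 0.904, 0.0, 1.576], 'position': [0.572, 0.405, 0.029], 'eef_rot': [0.0, 0.462, 0.887, 0.001], 'ft_force': [-0.138, -0.623, -1.823], 'opening': 0.058, 'gripper_force': 65.487}
to 571,404,26.2,35: shift [-0.0, -0.0016, 0.0033] turn [0.002, -0.0, 0.0] q6 1.58
```

```bash
python3 -m handwheel '[[[0,-0.001,0.0015],[0,0,0],255],[[0,-0.001,0.0025],[0,0,0],255],[[0,-0.001,0.0035],[0,0,0],255],[[0,-0.001,0.004],[0,0,0],255]]'; python3 -c "
from h import *
st()"
```

```text
time: 11.88
position: [0.571, 0.404, 0.0262]
eef_rot: [0.0, 0.462, 0.887, 0.0]
ft_force: [-4.4, -3.1, 13.6]
opening: 0.058
gripper_force: 66.9
{'time': 11.875, 'joints': [0.616, 0.629, -0.043, 0.898, -0.0, 1.576], 'position': [0.571, 0.404, 0.026], 'eef_rot': [0.0, 0.462, 0.887, 0.0], 'ft_force': [-4.374, -3.09, 13.623], 'opening': 0.058, 'gripper_force': 66.869}
```

Contact at the expected height. Release, rise, then move to the small jar.

```bash
python3 -m handwheel '[[[0,0,-0.001],[0,0,0],255],[[0,0,-0.001],[0,0,0],0],[[0,0,-0.001],[0,0,0],0],[[0,0,-0.001],[0,0,0],0],[[0,0,-0.001],[0,0,0],0],[[0,0,-0.05],[0,0,0],0],[[0,0,-0.1],[0,0,0],0],[[0,0,-0.14],[0,0,0],0],[[0,0,-0.14],[0,0,0],0]]'; python3 - <<'E'
from h import *
st();go(432,-140,150,-25)
E
```

```text
time: 13.0
position: [0.5731, 0.4055, 0.1689]
eef_rot: [0.002, 0.462, 0.887, 0.003]
ft_force: [0.3, 0.2, -0.6]
opening: 0.0853
gripper_force: 0.0
{'time': 13.0, 'joints': [0.616, 0.528, 0.13, 1.164, -0.0, 1.576], 'position': [0.573, 0.406, 0.169], 'eef_rot': [0.002, 0.462, 0.887, 0.003], 'ft_force': [0.299, 0.19, -0.587], 'opening': 0.085, 'gripper_force': 0.0}
to 432,-140,150,-25: shift [-0.3659, -0.4287, 0.0157] turn [0.007, -0.004, 1.047] q6 1.58
```

```bash
python3 -m handwheel '[[[-0.366,-0.429,0.016],[0.006,-0.004,1.047],0],[[-0.366,-0.429,0.016],[0.006,-0.004,1.047],0],[[-0.366,-0.429,0.016],[0.006,-0.004,1.047],0],[[-0.366,-0.429,0.016],[0.006,-0.004,1.047],0],[[-0.366,-0.429,0.016],[0.006,-0.004,1.047],0],[[-0.366,-0.429,0.016],[0.006,-0.004,1.047],0],[[-0.366,-0.429,0.016],[0.006,-0.004,1.047],0],[[-0.366,-0.429,0.016],[0.006,-0.004,1.047],0],[[-0.366,-0.429,0.016],[0.006,-0.004,1.047],0],[[-0.366,-0.429,0.016],[0.006,-0.004,1.047],0]]'; python3 - <<'E'
from h import *
st();go(432,-140,14,-25)
from workcell import r
c=r.read_camera("wrist");cv2.imwrite("pics/w5.png",c["pixels"][:,:,::-1])
E
```

```text
time: 14.25
position: [0.4274, -0.1453, 0.1473]
eef_rot: [0.0, 0.845, 0.534, -0.004]
ft_force: [0.6, 0.7, 0.6]
opening: 0.0853
gripper_force: 0.0
{'time': 14.25, 'joints': [-0.323, 0.095, -0.518, 0.963, -0.007, 1.691], 'position': [0.427, -0.145, 0.147], 'eef_rot': [0.0, 0.845, 0.534, -0.004], 'ft_force': [0.556, 0.737, 0.641], 'opening': 0.085, 'gripper_force': 0.0}
to 432,-140,14,-25: shift [0.0077, 0.0025, 0.1333] turn [-0.004, 0.007, -0.007] q6 1.69
```

View pics/w5.png

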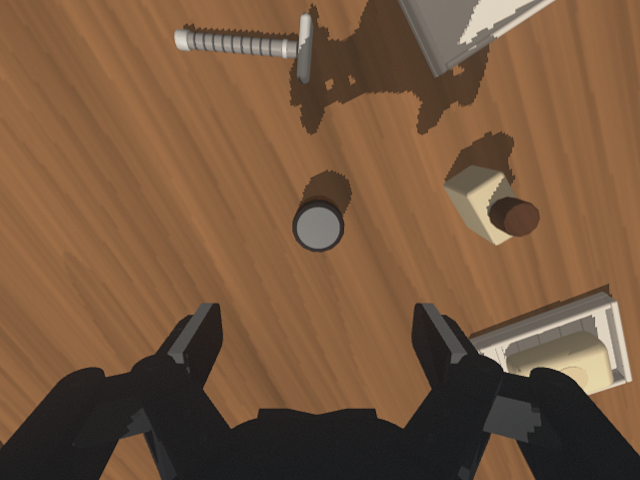

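The small jar's lid is at (318,227), centred between the fingers. The perfume bottle is well clear at (490,205).

```bash
python3 -m handwheel '[[[0.007,0.001,0.05],[-0.004,0.006,0],0],[[0.007,0.001,0.1],[-0.004,0.006,0],0],[[0.007,0.001,0.132],[-0.004,0.006,0],0],[[0.007,0.001,0.132],[-0.004,0.006,0],0],[[0.007,0.001,0.132],[-0.004,0.006,0],255],[[0.007,0.001,0.132],[-0.004,0.006,0],255],[[0.007,0.001,0.132],[-0.004,0.006,0],255],[[0.007,0.001,0.132],[-0.004,0.006,0],255],[[0.007,0.001,0.132],[-0.004,0.006,0],255],[[0.007,0.001,0.132],[-0.004,0.006,0],255]]'; python3 - <<'E'
from h import *
st();go(571,322,150,5)
E
```

```text
time: 15.55
position: [0.434, -0.1368, 0.018]
eef_rot: [0.001, 0.843, 0.537, 0.001]
ft_force: [-0.8, 1.4, 7.9]
opening: 0.0401
gripper_force: 59.3
{'time': 15.55, 'joints': [-0.306, 0.248, -0.679, 0.639, 0.0, 1.701], 'position': [0.434, -0.137, 0.018], 'eef_rot': [0.001, 0.843, 0.537, 0.001], 'ft_force': [-0.787, 1.436, 7.923], 'opening': 0.04, 'gripper_force': 59.251}
to 571,322,150,5: shift [0.4739, -0.0691, -0.1318] turn [0.004, 0.0, -0.523] q6 1.70
```

```bash
python3 -m handwheel '[[[0,0,-0.05],[0,0,0],255],[[0,0,-0.1],[0,0,0],255],[[0.474,-0.069,-0.132],[0.003,0,-0.523],255],[[0.474,-0.069,-0.132],[0.003,0,-0.523],255],[[0.474,-0.069,-0.132],[0.003,0,-0.523],255],[[0.474,-0.069,-0.132],[0.003,0,-0.523],255],[[0.474,-0.069,-0.132],[0.003,0,-0.523],255],[[0.474,-0.069,-0.132],[0.003,0,-0.523],255],[[0.474,-0.069,-0.132],[0.003,0,-0.523],255],[[0.474,-0.069,-0.132],[0.003,0,-0.523],255]]'; python3 - <<'E'
from h import *
st();go(571,322,150,5)
E
```

```text
time: 16.8
position: [0.5708, 0.3253, 0.1492]
eef_rot: [-0.001, 0.675, 0.738, 0.0]
ft_force: [1.2, -0.0, -0.8]
opening: 0.0399
gripper_force: 60.9
{'time': 16.8, 'joints': [0.517, 0.46, -0.024, 1.087, 0.001, 2.0], 'position': [0.571, 0.325, 0.149], 'eef_rot': [-0.001, 0.675, 0.738, 0.0], 'ft_force': [1.198, -0.017, -0.765], 'opening': 0.04, 'gripper_force': 60.91}
to 571,322,150,5: shift [-0.0033, -0.0001, -0.0008] turn [-0.0, -0.001, 0.001] q6 2.00
```

```bash
python3 -m handwheel '[[[-0.002,0,0.04],[0,0,0],255],[[-0.002,0,0.09],[0,0,0],255],[[-0.002,0,0.112],[0,0,0],255],[[-0.002,0,0.121],[0,0,0],255],[[-0.002,0,0.1235],[0,0,0],255],[[-0.002,0,0.1245],[0,0,0],255],[[-0.002,0,0.1255],[0,0,0],255],[[-0.002,0,0.1255],[0,0,0],255]]'; python3 -c "
from h import *
st()"
```

```text
time: 17.8
position: [0.5704, 0.3204, 0.0233]
eef_rot: [-0.001, 0.676, 0.737, -0.0]
ft_force: [0.9, 0.2, -0.6]
opening: 0.0402
gripper_force: 60.9
{'time': 17.8, 'joints': [0.511, 0.559, -0.175, 0.838, 0.001, 1.995], 'position': [0.57, 0.32, 0.023], 'eef_rot': [-0.001, 0.676, 0.737, -0.0], 'ft_force': [0.89, 0.237, -0.631], 'opening': 0.04, 'gripper_force': 60.941}
```

```bash
python3 -m handwheel '[[[0,0,0.001],[0,0,0],255],[[0,0,0.002],[0,0,0],255],[[0,0,0.002],[0,0,0],255]]'; python3 -c "
from h import *
st()"
```

```text
time: 18.18
position: [0.5703, 0.3204, 0.0221]
eef_rot: [-0.001, 0.676, 0.737, -0.0]
ft_force: [-3.5, -1.5, 9.2]
opening: 0.0399
gripper_force: 62.1
{'time': 18.175, 'joints': [0.511, 0.56, -0.176, 0.836, 0.001, 1.995], 'position': [0.57, 0.32, 0.022], 'eef_rot': [-0.001, 0.676, 0.737, -0.0], 'ft_force': [-3.493, -1.488, 9.184], 'opening': 0.04, 'gripper_force': 62.146}
```

```bash
python3 -m handwheel '[[[0,0,-0.001],[0,0,0],255],[[0,0,-0.001],[0,0,0],0],[[0,0,-0.001],[0,0,0],0],[[0,0,-0.001],[0,0,0],0],[[0,0,-0.001],[0,0,0],0],[[0,0,-0.05],[0,0,0],0],[[0,0,-0.1],[0,0,0],0],[[0,0,-0.14],[0,0,0],0],[[0,0,-0.14],[0,0,0],0]]'; python3 - <<'E'
from h import *
st();go(439,4.5,130,60)
E
```

```text
time: 19.3
position: [0.5727, 0.3216, 0.1649]
eef_rot: [0.0, 0.676, 0.737, 0.003]
ft_force: [0.6, 0.1, -0.5]
opening: 0.0855
gripper_force: 0.0
{'time': 19.3, 'joints': [0.511, 0.446, -0.008, 1.111, 0.001, 1.995], 'position': [0.573, 0.322, 0.165], 'eef_rot': [0.0, 0.676, 0.737, 0.003], 'ft_force': [0.645, 0.128, -0.495], 'opening': 0.086, 'gripper_force': 0.0}
to 439,4.5,130,60: shift [-0.3044, -0.1609, 0.0333] turn [0.006, -0.001, -0.96] q6 1.99
```

```bash
python3 -m handwheel '[[[-0.15,-0.08,0],[0.003,0,-0.48],0],[[-0.15,-0.08,0],[0.003,0,-0.48],0],[[-0.3044,-0.161,0.033],[0.005,0,-0.96],0],[[-0.3044,-0.161,0.033],[0.005,0,-0.96],120],[[-0.3044,-0.161,0.033],[0.005,0,-0.96],120],[[-0.3044,-0.161,0.033],[0.005,0,-0.96],120],[[-0.3044,-0.161,0.033],[0.005,0,-0.96],120],[[-0.3044,-0.161,0.033],[0.005,0,-0.96],120],[[-0.3044,-0.161,0.033],[0.005,0,-0.96],120]]'; python3 - <<'E'
from h import *
st();go(439,4.5,3,60)
from workcell import r
c=r.read_camera("wrist");cv2.imwrite("pics/w6.png",c["pixels"][:,:,::-1])
E
```

```text
time: 20.42
position: [0.4369, 0.0038, 0.1279]
eef_rot: [-0.003, 0.258, 0.966, -0.002]
ft_force: [0.6, 0.4, -0.1]
opening: 0.0451
gripper_force: 0.0
{'time': 20.425, 'joints': [0.011, 0.087, -0.575, 0.914, -0.002, 0.533], 'position': [0.437, 0.004, 0.128], 'eef_rot': [-0.003, 0.258, 0.966, -0.002], 'ft_force': [0.573, 0.356, -0.054], 'opening': 0.045, 'gripper_force': 0.0}
to 439,4.5,3,60: shift [-0.002, 0.0023, 0.1248] turn [-0.005, -0.004, 0.001] q6 0.53
```

View pics/w6.png

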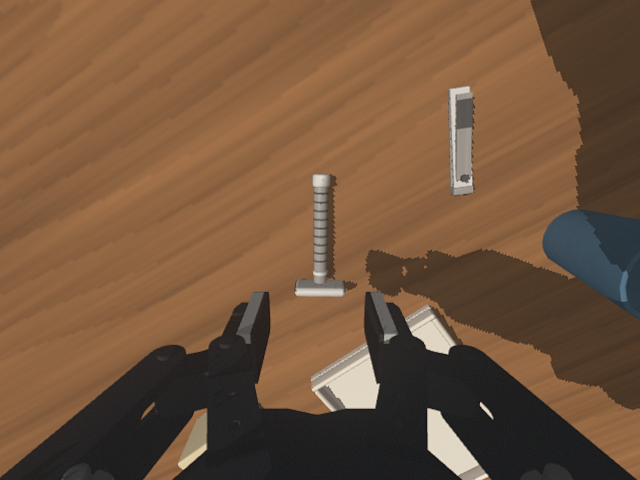

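The razor's midpoint is at (321,235), about 2 mm from the tool axis, and its head points toward −x of the tool.

```bash
sed -i 's/def go(x,y,z,phi,s=None):/def go(x,y,z,phi,s=None,raw=False):/; s/^    Y=np.array(\[np.cos(a)/    if raw: a=np.radians(phi)\n&/' h.py
python3 -m handwheel '[[[-0.002,0.002,0.05],[-0.005,-0.004,0],120],[[-0.002,0.002,0.095],[-0.005,-0.004,0],120],[[-0.002,0.002,0.118],[-0.005,-0.004,0],120],[[-0.002,0.002,0.124],[-0.005,-0.004,0],120],[[-0.002,0.002,0.124],[-0.005,-0.004,0],120],[[-0.002,0.002,0.124],[-0.005,-0.004,0],255],[[-0.002,0.002,0.124],[-0.005,-0.004,0],255],[[-0.002,0.002,0.124],[-0.005,-0.004,0],255],[[-0.002,0.002,0.124],[-0.005,-0.004,0],255]]'; python3 - <<'E'
from h import *
st();go(648,25,100,97,raw=True)
E
```

```text
time: 21.6
position: [0.4394, 0.0036, 0.0049]
eef_rot: [0.001, 0.259, 0.966, 0.0]
ft_force: [-0.7, 0.8, 7.0]
opening: 0.0085
gripper_force: 58.7
{'time': 21.6, 'joints': [0.008, 0.245, -0.725, 0.599, 0.0, 0.532], 'position': [0.439, 0.004, 0.005], 'eef_rot': [0.001, 0.259, 0.966, 0.0], 'ft_force': [-0.692, 0.783, 6.998], 'opening': 0.008, 'gripper_force': 58.707}
to 648,25,100,97: shift [-0.1701, 0.123, -0.0946] turn [0.001, 0.002, -0.646] q6 0.53
```

```bash
python3 -m handwheel '[[[0,0,-0.04],[0,0,0],255],[[0,0,-0.09],[0,0,0],255],[[-0.17,0.123,-0.095],[0,0,-0.646],255],[[-0.17,0.123,-0.095],[0,0,-0.646],255],[[-0.17,0.123,-0.095],[0,0,-0.646],255],[[-0.17,0.123,-0.095],[0,0,-0.646],255],[[-0.17,0.123,-0.095],[0,0,-0.646],255],[[-0.17,0.123,-0.095],[0,0,-0.646],255],[[-0.17,0.123,-0.095],[0,0,-0.646],255]]'; python3 - <<'E'
from h import *
st();go(648,25,9,97,raw=True)
from workcell import r
c=r.read_camera("wrist");cv2.imwrite("pics/w7.png",c["pixels"][:,:,::-1])
E
```

```text
time: 22.72
position: [0.6457, 0.0247, 0.099]
eef_rot: [-0.001, -0.061, 0.998, -0.0]
ft_force: [-0.3, 0.8, -1.1]
opening: 0.0083
gripper_force: 58.7
{'time': 22.725, 'joints': [0.038, 0.476, -0.119, 0.977, -0.0, -0.083], 'position': [0.646, 0.025, 0.099], 'eef_rot': [-0.001, -0.061, 0.998, -0.0], 'ft_force': [-0.275, 0.769, -1.096], 'opening': 0.008, 'gripper_force': 58.723}
to 648,25,9,97: shift [-0.0024, -0.0, 0.09] turn [-0.0, -0.001, -0.001] q6 -0.08
```

View pics/w7.png

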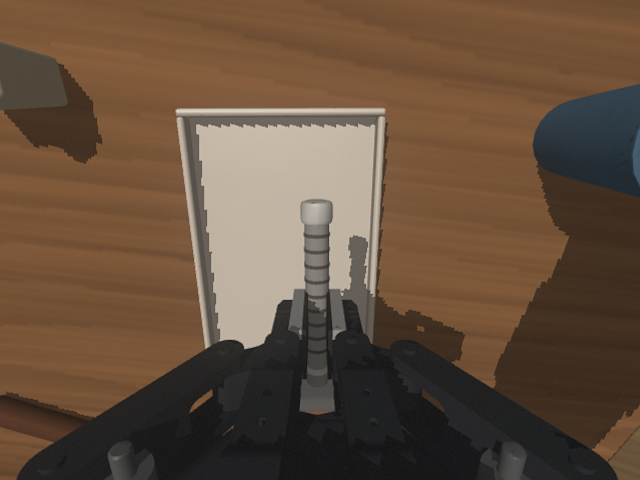

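The razor hangs straight, parallel to the tray and on its +y side.

```bash
python3 -m handwheel '[[[-0.001,0,0.04],[0,0,0],255],[[-0.001,0,0.07],[0,0,0],255],[[-0.001,0,0.082],[0,0,0],255],[[-0.001,0,0.087],[0,0,0],255],[[-0.001,0,0.088],[0,0,0],255],[[-0.001,0,0.089],[0,0,0],255],[[-0.001,0,0.089],[0,0,0],255]]'; python3 -c "
from h import *
st();go(648,25,9,97,raw=True)"
```

```text
time: 23.65
position: [0.6485, 0.025, 0.0106]
eef_rot: [0.0, -0.061, 0.998, -0.0]
ft_force: [1.1, 0.4, -0.4]
opening: 0.0084
gripper_force: 58.7
{'time': 23.65, 'joints': [0.039, 0.562, -0.203, 0.805, -0.0, -0.083], 'position': [0.649, 0.025, 0.011], 'eef_rot': [0.0, -0.061, 0.998, -0.0], 'ft_force': [1.131, 0.415, -0.37], 'opening': 0.008, 'gripper_force': 58.693}
to 648,25,9,97: shift [0.0005, 0.0, 0.0016] turn [-0.0, 0.001, 0.0] q6 -0.08
```

```bash
python3 -m handwheel '[[[0,0,0.001],[0,0,0],255],[[0,0,0.0018],[0,0,0],255],[[0,0,0.0018],[0,0,0],255],[[0,0,0.0005],[0,0,0],180],[[0,0,0.0005],[0,0,0],180],[[0,0,0.0005],[0,0,0],180],[[0,0,-0.04],[0,0,0],180],[[0,0,-0.1],[0,0,0],120],[[0,0,-0.12],[0,0,0],120],[[0,0,-0.12],[0,0,0],120]]'; python3 -c "
from h import *
st();go(429,133,125,69,raw=True)"
```

```text
time: 24.9
position: [0.6495, 0.0251, 0.1318]
eef_rot: [0.002, -0.061, 0.998, -0.0]
ft_force: [-0.5, -1.0, -1.1]
opening: 0.0453
gripper_force: 0.0
{'time': 24.9, 'joints': [0.039, 0.455, -0.072, 1.04, -0.0, -0.083], 'position': [0.65, 0.025, 0.132], 'eef_rot': [0.002, -0.061, 0.998, -0.0], 'ft_force': [-0.464, -1.023, -1.084], 'opening': 0.045, 'gripper_force': 0.0}
to 429,133,125,69: shift [0.2058, 0.134, 0.006] turn [0.0, 0.004, 0.489] q6 -0.08
```

```bash
python3 -m handwheel '[[[0.206,0.134,0.006],[0,0.004,0.489],120],[[0.206,0.134,0.006],[0,0.004,0.489],120],[[0.206,0.134,0.006],[0,0.004,0.489],120],[[0.206,0.134,0.006],[0,0.004,0.489],120],[[0.206,0.134,0.006],[0,0.004,0.489],120],[[0.206,0.134,0.006],[0,0.004,0.489],120]]'; python3 - <<'E'
from h import *
st();go(429,133,2.5,69,raw=True)
from workcell import r
c=r.read_camera("wrist");cv2.imwrite("pics/w8.png",c["pixels"][:,:,::-1])
c=r.read_camera("top");cv2.imwrite("pics/t8.png",cv2.resize(c["pixels"][120:320,100:400,::-1],None,fx=2.5,fy=2.5))
E
```

```text
time: 25.65
position: [0.4269, 0.1329, 0.123]
eef_rot: [-0.002, 0.182, 0.983, -0.001]
ft_force: [0.6, 0.0, -0.2]
opening: 0.0452
gripper_force: 0.0
{'time': 25.65, 'joints': [0.301, 0.11, -0.562, 0.903, 0.001, 0.667], 'position': [0.427, 0.133, 0.123], 'eef_rot': [-0.002, 0.182, 0.983, -0.001], 'ft_force': [0.616, 0.017, -0.151], 'opening': 0.045, 'gripper_force': 0.0}
to 429,133,2.5,69: shift [-0.0024, 0.0011, 0.1205] turn [-0.002, -0.004, 0.0] q6 0.67
```

View pics/w8.png

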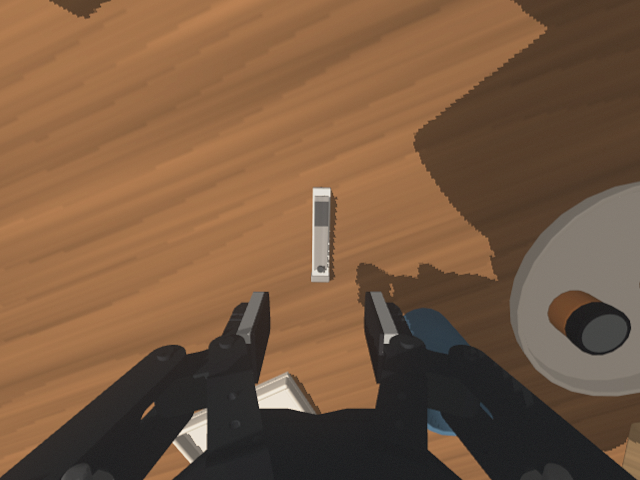

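View pics/t8.png

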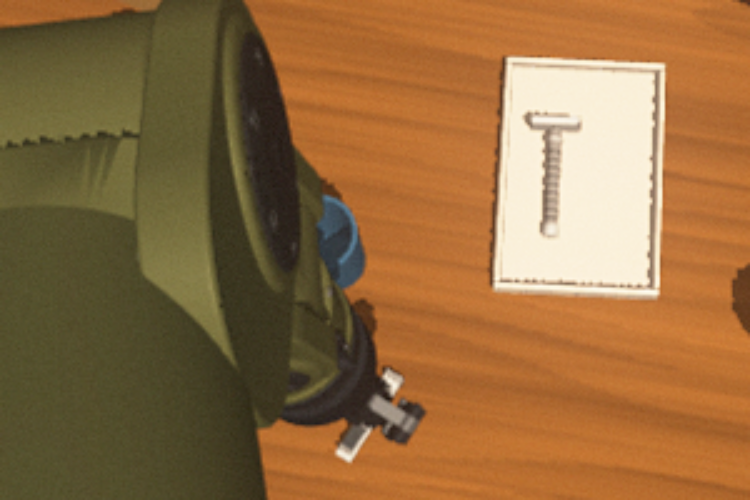

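The razor lies inside the long tray on its +y side. The clippers are at (321,235), lined up between the fingers.

```bash
python3 -m handwheel '[[[-0.002,0.0015,0.05],[0,-0.004,0],120],[[-0.002,0.0015,0.095],[0,-0.004,0],120],[[-0.002,0.0015,0.115],[0,-0.004,0],120],[[-0.002,0.0015,0.119],[0,-0.004,0],120],[[-0.002,0.0015,0.119],[0,-0.004,0],120],[[-0.002,0.0015,0.119],[0,-0.004,0],255],[[-0.002,0.0015,0.119],[0,-0.004,0],255],[[-0.002,0.0015,0.119],[0,-0.004,0],255],[[-0.002,0.0015,0.119],[0,-0.004,0],255]]'; python3 - <<'E'
from h import *
st();go(652,-33,100,97,raw=True)
E
```

```text
time: 26.88
position: [0.4302, 0.1339, 0.006]
eef_rot: [0.001, 0.182, 0.983, -0.0]
ft_force: [-1.2, -0.2, 5.6]
opening: 0.0119
gripper_force: 59.1
{'time': 26.875, 'joints': [0.303, 0.261, -0.698, 0.609, -0.001, 0.67], 'position': [0.43, 0.134, 0.006], 'eef_rot': [0.001, 0.182, 0.983, -0.0], 'ft_force': [-1.23, -0.214, 5.65], 'opening': 0.012, 'gripper_force': 59.082}
to 652,-33,100,97: shift [-0.2671, -0.0763, -0.0934] turn [-0.001, 0.002, -0.489] q6 0.67
```

```bash
python3 -m handwheel '[[[0,0,-0.04],[0,0,0],255],[[0,0,-0.09],[0,0,0],255],[[-0.267,-0.076,-0.093],[0,0,-0.489],255],[[-0.267,-0.076,-0.093],[0,0,-0.489],255],[[-0.267,-0.076,-0.093],[0,0,-0.489],255],[[-0.267,-0.076,-0.093],[0,0,-0.489],255],[[-0.267,-0.076,-0.093],[0,0,-0.489],255],[[-0.267,-0.076,-0.093],[0,0,-0.489],255],[[-0.267,-0.076,-0.093],[0,0,-0.489],255],[[-0.267,-0.076,-0.093],[0,0,-0.489],255]]'; python3 - <<'E'
from h import *
st();go(652,-33,10,97,raw=True)
E
```

```text
time: 28.12
position: [0.6502, -0.0321, 0.0981]
eef_rot: [-0.001, -0.062, 0.998, -0.001]
ft_force: [-0.2, -0.6, -0.5]
opening: 0.0119
gripper_force: 58.9
{'time': 28.125, 'joints': [-0.049, 0.485, -0.107, 0.98, -0.001, -0.172], 'position': [0.65, -0.032, 0.098], 'eef_rot': [-0.001, -0.062, 0.998, -0.001], 'ft_force': [-0.213, -0.571, -0.493], 'opening': 0.012, 'gripper_force': 58.868}
to 652,-33,10,97: shift [-0.0018, -0.0011, 0.0881] turn [-0.001, -0.001, 0.001] q6 -0.17
```

```bash
python3 -m handwheel '[[[-0.001,0,0.04],[0,0,0],255],[[-0.001,0,0.07],[0,0,0],255],[[-0.001,0,0.081],[0,0,0],255],[[-0.001,0,0.085],[0,0,0],255],[[-0.001,0,0.087],[0,0,0],255],[[-0.001,0,0.087],[0,0,0],255]]'; python3 -c "
from h import *
st()"
```

```text
time: 28.88
position: [0.6529, -0.0329, 0.012]
eef_rot: [0.001, -0.061, 0.998, -0.001]
ft_force: [-0.2, 0.2, -1.5]
opening: 0.0119
gripper_force: 58.9
{'time': 28.875, 'joints': [-0.05, 0.568, -0.189, 0.813, -0.001, -0.172], 'position': [0.653, -0.033, 0.012], 'eef_rot': [0.001, -0.061, 0.998, -0.001], 'ft_force': [-0.174, 0.199, -1.525], 'opening': 0.012, 'gripper_force': 58.867}
```

```bash
python3 -m handwheel '[[[0,0,0.001],[0,0,0],255],[[0,0,0.0022],[0,0,0],255],[[0,0,0.0022],[0,0,0],255],[[0,0,0.001],[0,0,0],190],[[0,0,0.001],[0,0,0],190],[[0,0,0.001],[0,0,0],190],[[0,0,-0.04],[0,0,0],190],[[0,0,-0.1],[0,0,0],120],[[0,0,-0.16],[0,0,0],120],[[0,0,-0.16],[0,0,0],120]]'; python3 -c "
from h import *
st();go(450,-130,230,60,raw=True)"
```

```text
time: 30.12
position: [0.656, -0.0329, 0.1771]
eef_rot: [0.005, -0.061, 0.998, -0.001]
ft_force: [-0.6, 0.6, -1.2]
opening: 0.045
gripper_force: 0.0
{'time': 30.125, 'joints': [-0.049, 0.436, 0.004, 1.129, -0.001, -0.172], 'position': [0.656, -0.033, 0.177], 'eef_rot': [0.005, -0.061, 0.998, -0.001], 'ft_force': [-0.593, 0.581, -1.195], 'opening': 0.045, 'gripper_force': 0.0}
to 450,-130,230,60: shift [0.2158, -0.0714, -0.0548] turn [0.0, 0.01, 0.646] q6 -0.17
```

Move aside, then check everything from above.

```bash
python3 -m handwheel '[[[0.216,-0.071,-0.055],[0,0.01,0.2],120],[[0.216,-0.071,-0.055],[0,0.01,0.2],120],[[0.216,-0.071,-0.055],[0,0.01,0.2],120],[[0.216,-0.071,-0.055],[0,0.01,0.2],120],[[0.216,-0.071,-0.055],[0,0.01,0.2],120],[[0.216,-0.071,-0.055],[0,0.01,0.2],120],[[0.216,-0.071,-0.055],[0,0.01,0.2],120]]'; python3 - <<'E'
from h import *
st()
from workcell import r
c=r.read_camera("top");t=c["pixels"][:,:,::-1]
cv2.imwrite("pics/t9.png",cv2.resize(t[130:270,90:390],None,fx=2.6,fy=2.6))
c=r.read_camera("scene");t=c["pixels"][:,:,::-1]
cv2.imwrite("pics/s9.png",cv2.resize(t[120:420,160:480],None,fx=1.9,fy=1.9))
E
```

```text
time: 31.0
position: [0.4471, -0.129, 0.2254]
eef_rot: [-0.006, 0.038, 0.999, -0.001]
ft_force: [-0.1, -1.0, 0.1]
opening: 0.045
gripper_force: 0.0
{'time': 31.0, 'joints': [-0.278, 0.073, -0.357, 1.152, -0.004, -0.201], 'position': [0.447, -0.129, 0.225], 'eef_rot': [-0.006, 0.038, 0.999, -0.001], 'ft_force': [-0.14, -0.958, 0.081], 'opening': 0.045, 'gripper_force': 0.0}
```

View pics/t9.png

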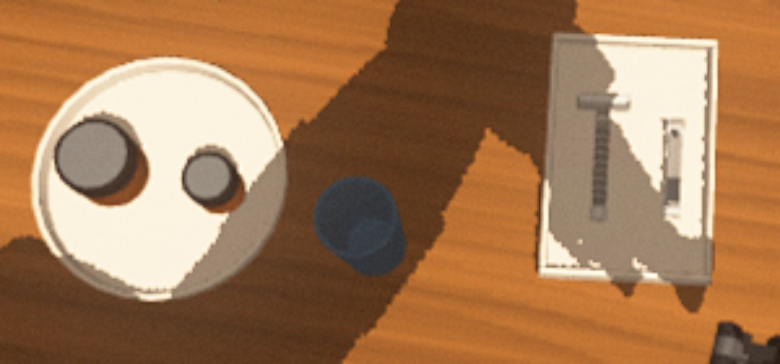

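View pics/s9.png

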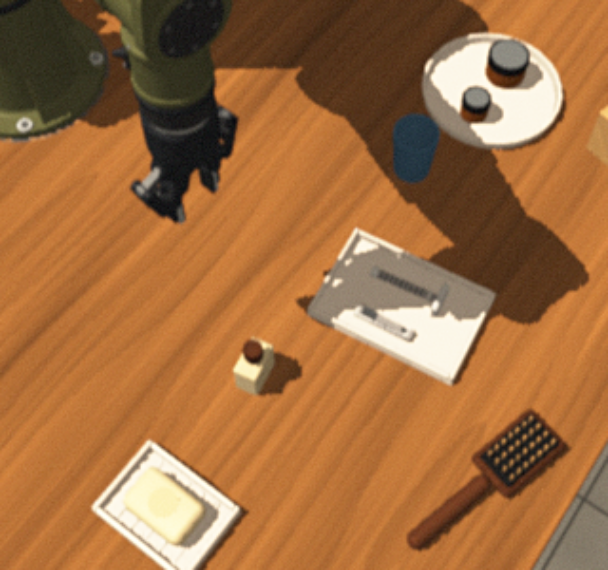

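Both jars stand upright on opposite sides of the round tray. The razor and clippers lie side by side in the long tray, and the soap is in its dish. The tumbler and perfume bottle are still standing where they were.

```bash
python3 -c "
from workcell import r
print(r.job_done())"
```

```text
the job is handed in; nothing more can be done
None
```

The job is handed in at about 31 s: the soap, both jars, the razor and the clippers are all in their own dish or trays, and the tumbler and perfume bottle were left standing untouched.

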